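# Slide a 96-well plate into the bench clamp, cover it and swing the bail over

### The arm

A 6-joint arm with a two-finger parallel gripper is mounted at the origin on a cart in front of the work surface, level with it; the furniture and walls round the work are solid. World frame = base frame: x ahead of the robot, y to its left, z up, the work surface at z = 0. Lengths are in m, angles in rad, forces in N, time in s.
With the tool pointing down it reaches from about 0.3 to 1 m from the base axis. Payload 5.1 kg.
Tool frame: the origin (TCP) lies on the centre line of the jaws, within the pads' length; the fingertips stand 17 mm ahead of it and the grasp point (between the pads) lies 2 mm behind it (manip.finger_overhang is the distance from the TCP to the fingertips, in m); z points along the fingers, y is the line along which they close (so a half turn about z gives the same grasp; the last joint's range is limited). The gripper opens to 95 mm and grips with 3 to 60 N. Pads are 20 mm wide; open, the fingers measure 119 mm over their backs; the gripper's body (75 mm by 180 mm) begins 59 mm behind the grasp point.
Start: joints at [-1.223, 0.124, 1.65, -0, 1.367, -0.083], TCP at [0.271, -0.591, 0.232] pointing down, gripper open.
Joint ranges: [-2.61, 2.61], [-1.02, 2.33], [0.03, 2.71], [-1.35, 4.49], [0.32, 2.68], [-2.91, 2.91]. Speed limits (rad/s): [2.57, 2.57, 3.14, 3.14, 3.14, 3.14].

### API

Orientations are given as a unit quaternion [w, x, y, z].
In Python, from rig import manip gives the robot as it stands. The module is installed in compiled form; this text tells all that it offers. Calls block until the motion is done:
- manip.goto(position, orientation): joint-space move of the TCP to a pose.
- manip.move_l(position, ori=None, rate=0.15): straight line of the TCP; ori=None keeps the orientation; rate is the mean speed in m/s.
- manip.move_j(angles): joint-space move.
- manip.move_gripper(opening, force=None): opening from 0.0 (shut) to 1.0 (fully open); force is the grip in N (None keeps the last); returns when the fingers have stopped.
- manip.sleep(seconds).
- manip.inverse_kinematics(position, orientation): joint angles nearest the present ones, or None.
- manip.grab_frame(name): name is "side" or "top"; returns a dict with "pixels" (480x640x3 uint8, red, green, blue), "K" (3x3 intrinsics, pixels), "k1" (the pictures are not rectified: a ray, as slopes to the right and down, at radius r is drawn at 1 + k1 r^2 times it, then the intrinsics apply), "position" and "attitude" of the camera in the world. Camera axes: x right, y down, z forward; pixel columns grow to the right and rows downward; lengths in m; the calibration is good to about 2 mm. A picture is of the moment at which its call begins. There is no depth.
A pose or a line that the arm cannot do raises manip.IKError and nothing moves.
- manip.finish_job(): hands the job in; it is judged then, once.
Trained networks look in a picture, given as the dict that the camera call returned (one of the last four; its "shot" number tells which), for a name from the list of things; names that differ only in an ending like _2 or _b are one class to them, and where a whole thing is asked for, a point or a joint stands for the part that bears it (a point fixed in the world has none). Each returns a list of dicts, best first, with "p" (0 to 1); they miss things now and then, are a little off and sometimes report something else, mostly with a low value. They report only what shows in the picture. A call takes as long as a camera call. They do not tell look-alikes from the thing itself.
- manip.recognise(target, picture): "point" ([x, y, z] in m, in the coordinates of the camera as it stood for that picture, good to about 4 mm: the middle of the surface that is visible of it).
- manip.mark_of(target, picture): "point" ([x, y, z] in m, in the coordinates of the camera as it stood for that picture, good to about 4 mm: a listed point, or the origin of a listed thing).
Readings, each from a call of its own:
- manip.read_t(): time.
- manip.read_q(): joint angles.
- manip.read_dq(): joint speeds.
- manip.read_tau(): joint torques, N m.
- manip.read_ee_pos(): TCP position.
- manip.read_ee_rot(): TCP orientation.
- manip.read_ft_force(): force on the tool from outside, world axes, zero at the start.
- manip.read_wrist_torque(): the same for the moment, N m.
- manip.read_gripper_width(): opening from 0.0 (shut) to 1.0 (fully open).
- manip.read_finger_force(): force on a finger pad.
Only numpy, scipy, OpenCV 4.12 (cv2) and the standard library are available. Lean on these libraries where they do the work, as an engineer would, in place of code of your own. Each camera call takes 0.05 s, during which the arm holds its last target. There are 200 camera calls.

### The job

Clamp the filled 96-well plate for sealing: slide it flat along the bench, never lifting or tipping it, into the open end of the dark metal clamp frame until it is fully home against the back stop. Then set the ribbed aluminium cover squarely down on it between the corner guides, and swing the bail over until its bar rests on the cover's rib. Leave the other things on the bench where they are.

Things in the scene. Friction and masses are not known exactly. Their poses are not given: they have to be found in the camera images.
- plate: white 96-well plate, 86 (its x) x 128 (its y) x 14 mm high, about 0.12 kg, flat on the bench; too wide to grasp, so it is pushed. Origin at the centre of its underside, z up. It goes into the frame with its x along the frame's x (either way round), pushed on a 128 mm long side
- frame: dark metal clamp frame screwed to the bench, no floor: the plate stays on the bench. Origin on the bench at the pocket's centre; +x is the way the plate slides in. In its frame: back stop face x = +43 mm, so the plate's origin is at 0, 0 when home; side rails with inner faces y = +-66, 28 mm high, from x = -51 to 74, feet out to y = +-96
- frame_mouth (a point): middle of the frame's open end, on the bench at x = -75 mm, y = 0 in the frame. Entry flares 16 mm high narrow the way in from inner faces at y = +-74 mm here to +-66 at x = -51. The plate's pushed face stands at x = -43 when it is home
- frame_guides (a point): centre of the frame, 46 mm above the bench, level with the top of the straight part of four steel corner guides: inner faces x = +-43, y = +-66 mm, flared outwards by 4 mm from there up to 54 mm. Their end leaves reach in to y = +-57; the front ones begin 18 mm above the bench, so the plate passes under them
- cover: aluminium cover, rubber gasket below, loose on the bench, 82 (its x) x 126 (its y) mm, slab 10 mm thick, 0.3 kg; grip rib on its centre 20 mm thick (x), 60 long (y), top 36 mm above the underside. Origin at the centre of its underside, z up. Drops between the guides with 2 mm play each way in x and 3 in y, either way round, x along the frame's x; seated, its origin is 14 mm above the bench
- bail (a joint): angle of the swing bail (rad): 0 = its bar lies on the rib of a seated cover; grows as it opens up and back towards the frame's +x, to 2.0; about 1.0 is upright. A stiff friction hinge (0.16 N m): it stays where it is left. It can go to -0.2 if no cover is there
- bail_bar (a point): middle of the bail's cross bar: a 10 mm steel rod along the frame's y, 176 mm long between two side legs, with two black grip sleeves, 14 mm thick, from 38 to 74 mm either side of the middle; 73 mm from the hinge axis; when closed it is at x = 0, z = 55 mm in the frame
- bail_hinge (a point): point on the bail's hinge axis, which runs along the frame's y at x = 62 mm, 16 mm above the bench
- pcr_rack: white 96-hole rack, 85 x 128 x 34 mm high, taller than the plate: a bystander, leave it. Origin at the centre of its underside
- trough: white empty reagent trough, 54 x 104 x 28 mm: a bystander. Origin at the centre of its underside
- counter: grey hand tally counter, 38 x 92 x 34 mm: a bystander. Origin at the centre of its underside
There are look-alikes about, which are no part of the job. What is shaped like the plate but turquoise is not meant.

How it is judged:
On the way, in this order (a step that is already met when the one before it is completed fails the run):
1. the plate is fully home in the frame against the back stop, the cover not yet on it (x of plate in the frame of frame above -0.004 m and y of plate in the frame of frame between -0.005 and 0.005 m and angle between the x axis of plate and the x axis of frame, either way round below 0.06 rad and horizontal distance between cover and frame above 0.06 m), for 0.2 s.
2. the cover lies flat on the plate between the corner guides, let go, the bail still open (z of cover in the frame of frame between 0.012 and 0.016 m and horizontal distance between cover and frame below 0.006 m and angle between the x axis of cover and the x axis of frame, either way round below 0.08 rad and angle between cover's own z axis and vertical below 0.04 rad and contact force between the fingers and cover below 0.1 N and value of joint bail above 0.5 rad), for 0.2 s.
At the end, for the whole second after the job is handed in: the plate stands within 6 mm of the back stop and square in the frame, the cover lies flat and square on it between the four corner guides (within 6 mm of the centre), and the bail's bar rests on the cover's rib (bail within 0.05 rad of closed), everything at rest and released (x of plate in the frame of frame above -0.006 m and y of plate in the frame of frame between -0.005 and 0.005 m and angle between the x axis of plate and the x axis of frame, either way round below 0.06 rad and z of cover in the frame of frame between 0.012 and 0.016 m and horizontal distance between cover and frame below 0.006 m and angle between the x axis of cover and the x axis of frame, either way round below 0.08 rad and angle between cover's own z axis and vertical below 0.04 rad and value of joint bail between -0.05 and 0.05 rad and linear speed of cover below 0.01 m/s); the robot touches nothing.
It fails at once if the plate is lifted off the bench or tipped (height (world z) of plate above 0.012 m or angle between plate's own z axis and vertical above 0.15 rad).
It fails at once if a bystander (tall rack, trough or counter) is pushed away (distance of any of pcr_rack, trough, counter from where it was at the start of the episode above 0.02 m).
It also fails if it takes over 61 s, if anything falls off the work surface, if the arm or the gripper's body presses on something with over 40 N, if the wrist force passes 120 N, or if a joint passes its speed limit or range.

## Working session

There is one attempt and no reset: what is moved stays moved. The work goes in short steps, each a Python script; the robot and the scene stay as the last script left them, time stands still between calls to the robot, and variables do not carry over. Pictures are saved under pics/ and viewed, at most 10 in all, crops included, and the job is handed in when it is done.

```bash
mkdir -p pics; cat > h.py <<'E'
import numpy as np, cv2
from scipy.spatial.transform import Rotation as R
from rig import manip
def rot(q): return R.from_quat([q[1],q[2],q[3],q[0]])
def camR(f):
    a=np.array(f["attitude"]); return a if a.shape==(3,3) else rot(a).as_matrix()
def w(f,p): return camR(f)@np.array(p)+np.array(f["position"])
def ray(f,px,z):
    d=cv2.undistortPoints(np.array([[px]],float),np.array(f["K"],float),np.array([f["k1"],0,0,0],float))[0,0]
    v=camR(f)@np.array([d[0],d[1],1]); c=np.array(f["position"]); return c+v*(z-c[2])/v[2]
def px(f,P):
    C=camR(f); p=(np.atleast_2d(P)-np.array(f["position"]))@C
    s=p[:,:2]/p[:,2:]; s=s*(1+f["k1"]*(s**2).sum(1,keepdims=True))
    K=np.array(f["K"]); return s@np.diag([K[0,0],K[1,1]])+K[:2,2]
def down(yaw): # tool z down, tool y at world angle yaw
    y=np.array([np.cos(yaw),np.sin(yaw),0]);z=np.array([0,0,-1.]);x=np.cross(y,z)
    q=R.from_matrix(np.c_[x,y,z]).as_quat(); return [q[3],q[0],q[1],q[2]]
E
python3 - <<'E'
from h import *
print(manip.read_t())
for n in("top","side"):
    f=manip.grab_frame(n); cv2.imwrite(f"pics/{n}0.png",f["pixels"][:,:,::-1]); print(n,f["position"],f["attitude"],f["k1"],np.array(f["K"]).tolist())
    for t in["plate","frame","frame_mouth","frame_guides","cover","bail_bar","bail_hinge","pcr_rack","trough","counter"]:
        for d in manip.mark_of(t,f)[:4]: 
            P=w(f,d["point"]);print(t,round(d["p"],2),P.round(3),px(f,P)[0].round())
print(manip.read_t())
E
```

```text
0.0
top [0.19044123 0.03043462 1.58172763] [ 0.06712482 -0.69975123  0.70786121 -0.06910133] -0.07527304662220867 [[622.2520817346145, 0.0, 317.8298492026078], [0.0, 622.2520817346145, 234.12109568046446], [0.0, 0.0, 1.0]]
plate 0.72 [0.346 0.096 0.001] [290. 294.]
plate 0.7 [0.525 0.149 0.   ] [270. 225.]
frame_mouth 0.2 [ 0.505 -0.283  0.078] [442. 225.]
cover 0.79 [0.68  0.114 0.001] [283. 168.]
bail_bar 0.6 [ 0.505 -0.28   0.078] [441. 225.]
bail_hinge 0.63 [ 0.503 -0.239  0.015] [420. 231.]
pcr_rack 0.72 [0.472 0.416 0.004] [166. 246.]
pcr_rack 0.56 [ 0.335 -0.362 -0.003] [470. 296.]
trough 0.69 [ 0.67  -0.086 -0.002] [359. 171.]
counter 0.84 [ 0.335 -0.36  -0.002] [469. 296.]
side [-0.12751955  0.94634495  1.07288994] [ 0.11430948 -0.26601677  0.87378094 -0.39073685] -0.12543458541918842 [[621.3087926854068, 0.0, 317.53007363226703], [0.0, 621.3087926854068, 243.7663904015627], [0.0, 0.0, 1.0]]
plate 0.6 [0.53  0.147 0.003] [270. 288.]
plate 0.56 [0.348 0.093 0.004] [347. 306.]
frame 0.76 [ 0.507 -0.185  0.003] [351. 218.]
cover 0.78 [0.679 0.11  0.004] [232. 256.]
bail_bar 0.75 [ 0.507 -0.285  0.082] [371. 177.]
bail_bar 0.65 [0.529 0.146 0.004] [271. 288.]
bail_hinge 0.64 [ 0.506 -0.244  0.015] [363. 204.]
pcr_rack 0.67 [ 0.473  0.405 -0.003] [219. 374.]
trough 0.55 [ 0.673 -0.093  0.004] [281. 214.]
counter 0.75 [ 0.329 -0.364  0.001] [439. 208.]
1.1
```

View pics/top0.png

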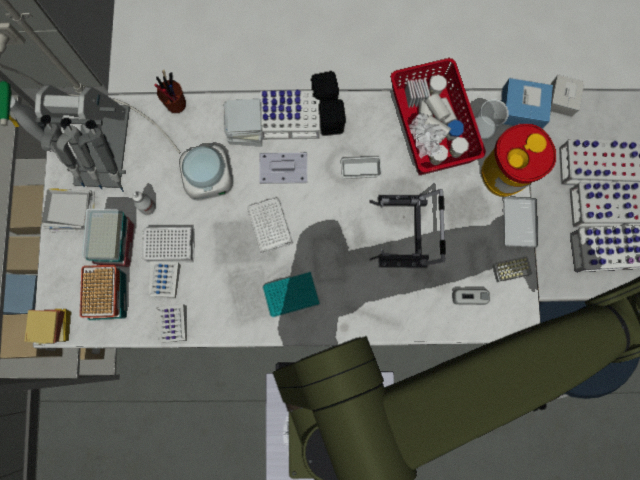

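View pics/side0.png

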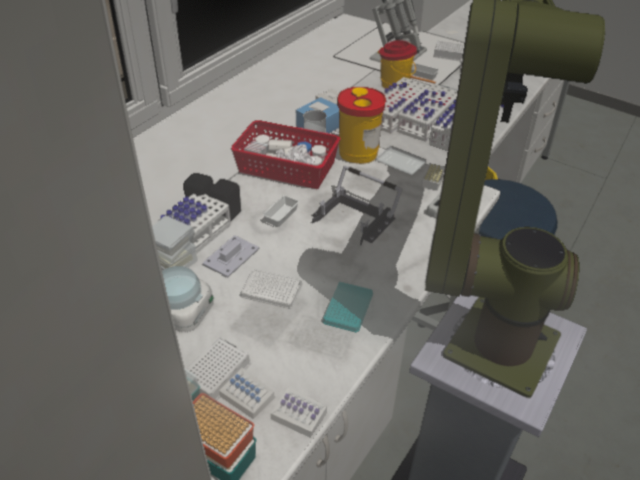

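The top view shows the white plate at about (270,225), tilted, with the turquoise decoy at (291,294). The cover is at (283,168) and the frame at about (405,230), mouth facing left (+y), bail open to the right. I'll zoom in to get accurate yaws.

```bash
python3 - <<'E'
from h import *
im=cv2.imread("pics/top0.png"); c=im[145:280,240:455]; c=cv2.resize(c,None,fx=3.7,fy=3.7,interpolation=cv2.INTER_CUBIC); cv2.imwrite("pics/crop1.png",c)
f=manip.grab_frame("top")
# plate: bright blob
hsv=cv2.cvtColor(im,cv2.COLOR_BGR2HSV)
def W(p,z): return ray(f,p,z)[:2]
# print brightness profile to help
g=cv2.cvtColor(im,cv2.COLOR_BGR2GRAY); print(g[225,240:300].tolist()); print(g[168,250:316].tolist())
np.save("pics/top0.npy",im)
E
```

```text
[150, 155, 154, 156, 153, 149, 151, 155, 156, 155, 153, 148, 151, 170, 181, 188, 178, 163, 169, 171, 153, 172, 185, 173, 168, 160, 172, 175, 163, 168, 160, 164, 182, 188, 178, 179, 184, 163, 157, 164, 165, 167, 155, 173, 186, 178, 152, 155, 173, 180, 180, 181, 181, 184, 182, 181, 183, 181, 179, 181]
[180, 180, 182, 179, 177, 182, 181, 182, 179, 170, 159, 153, 152, 149, 151, 152, 152, 150, 147, 138, 143, 136, 127, 122, 117, 119, 118, 116, 115, 118, 113, 113, 113, 112, 109, 108, 107, 108, 105, 106, 109, 103, 101, 101, 101, 133, 143, 146, 147, 148, 145, 149, 150, 151, 146, 147, 161, 175, 182, 181, 181, 181, 180, 180, 184, 181]
```

View pics/crop1.png

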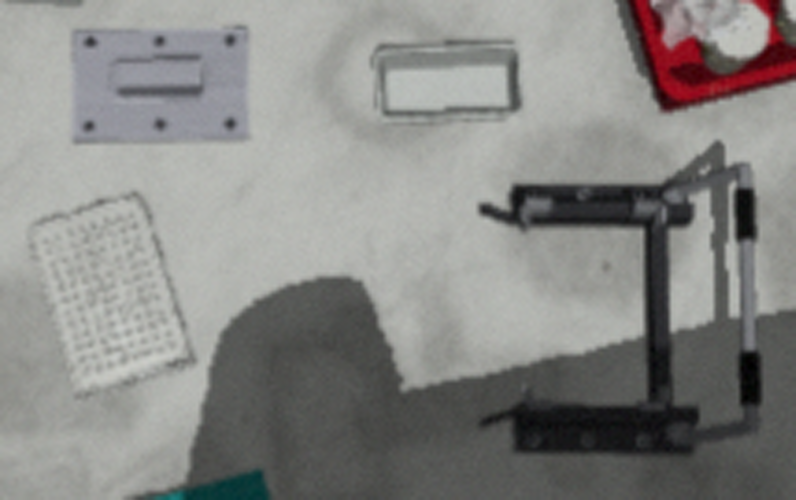

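```bash
cat > ov.py <<'E'
from h import *
def T(pose,P):
    c,s=np.cos(pose[2]),np.sin(pose[2]); P=np.array(P,float); return np.c_[P[:,0]*c-P[:,1]*s+pose[0],P[:,0]*s+P[:,1]*c+pose[1],P[:,2]]
def seg(im,f,pose,P,col,box,k,closed=True):
    q=(px(f,T(pose,P))-np.array(box[:2]))*k; cv2.polylines(im,[np.round(q).astype(int)],closed,col,1)
def rect(hx,hy,z,cx=0): return [[cx-hx,-hy,z],[cx+hx,-hy,z],[cx+hx,hy,z],[cx-hx,hy,z]]
def overlay(f,frame,plate,cover,bail,box,k,out):
    im=cv2.resize(f["pixels"][box[1]:box[3],box[0]:box[2],::-1],None,fx=k,fy=k,interpolation=cv2.INTER_CUBIC)
    if plate is not None: seg(im,f,plate,rect(.043,.064,.014),(0,0,255),box,k)
    if cover is not None:
        seg(im,f,cover[:3],rect(.041,.063,.010+cover[3]),(255,0,0),box,k); seg(im,f,cover[:3],rect(.010,.030,.036+cover[3]),(255,0,255),box,k)
    for s in(1,-1):
        seg(im,f,frame,[[-.051,s*.066,.028],[.074,s*.066,.028]],(0,255,0),box,k,False)
        seg(im,f,frame,[[-.051,s*.066,.016],[-.075,s*.074,.016]],(0,255,0),box,k,False)
        seg(im,f,frame,[[-.051,s*.096,.0],[.074,s*.096,.0]],(0,255,255),box,k,False)
    seg(im,f,frame,[[.043,-.066,.028],[.043,.066,.028]],(0,255,0),box,k,False)
    a=bail+np.arctan2(.039,.062); b=[.062-.073*np.cos(a),.016+.073*np.sin(a)]
    seg(im,f,frame,[[b[0],-.088,b[1]],[b[0],.088,b[1]]],(0,165,255),box,k,False)
    cv2.imwrite(out,im)
E
python3 - <<'E'
from ov import *
f=manip.grab_frame("top")
C=lambda u,v,z: ray(f,(u/3.7+240-.37,v/3.7+145-.37),z)[:2]
def rectfit(p,z):
    q=np.array([C(*a,z) for a in p]); c=q.mean(0); l=(q[3]-q[0]+q[2]-q[1])/2; m=(q[1]-q[0]+q[2]-q[3])/2
    return c,np.linalg.norm(l),np.linalg.norm(m),np.arctan2(l[1],l[0]),np.arctan2(m[1],m[0])
print("plate",rectfit([(32,227),(143,193),(190,360),(82,396)],.014))
print("cover",rectfit([(74,30),(246,27),(248,140),(74,141)],.010))
for nm,a,b,z in(("stop",(646,225),(649,400),.028),("bar",(745,168),(755,425),.08),("footL",(512,186),(665,186),.0),("footR",(515,452),(694,452),0)):
    p,q=C(*a,z),C(*b,z); d=q-p; print(nm,p.round(4),q.round(4),np.arctan2(d[1],d[0]))
E
```

```text
plate (array([0.52491244, 0.14765085]), np.float64(0.12476360635782759), np.float64(0.07993168911120356), np.float64(-2.863975065926621), np.float64(-1.2654557538062816))
cover (array([0.67748065, 0.11376971]), np.float64(0.08307094883269825), np.float64(0.12309143997110426), np.float64(-3.1331711578357657), np.float64(-1.5707930589769759))
stop [ 0.5664 -0.2246] [ 0.4431 -0.2215] 3.1166864414817366
bar [ 0.5927 -0.285 ] [ 0.417  -0.2829] 3.1292683780823007
footL [ 0.6026 -0.135 ] [ 0.6015 -0.244 ] -1.5807635050566875
footR [ 0.4122 -0.1314] [ 0.4107 -0.256 ] -1.5833419309961825
```

```bash
python3 - <<'E'
from ov import *
F=[.507,-.182,-1.583];P=[.525,.1477,-1.282];C=[.6775,.1137,-3.137,0]
f=manip.grab_frame("top"); overlay(f,F,P,C,1.59,(240,145,455,280),3.7,"pics/a.png")
f=manip.grab_frame("side"); overlay(f,F,P,C,1.59,(195,150,405,320),3.7,"pics/b.png")
a=cv2.imread("pics/a.png");b=cv2.imread("pics/b.png")
h=np.zeros((600,800,3),np.uint8); a=a[:,300:]; b=cv2.resize(b[:,:],None,fx=.95,fy=.95)[:, :]
cv2.imwrite("pics/b.png",b[:600,:800])
E
```

```text
(no output)
```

View pics/a.png

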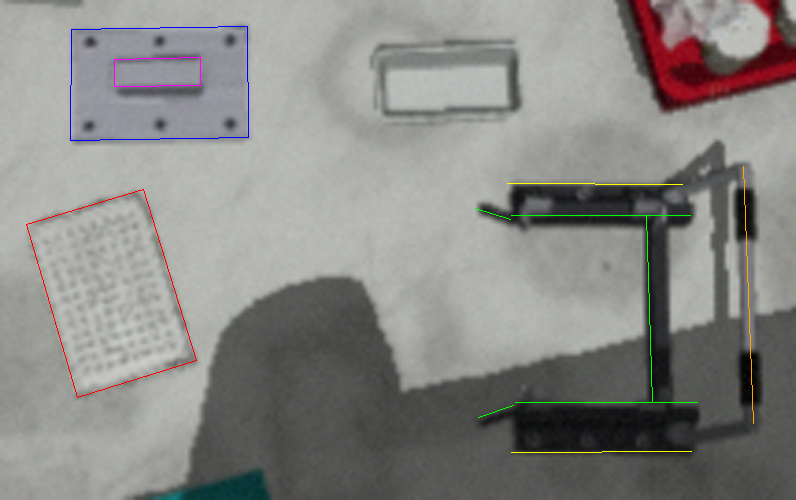

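View pics/b.png

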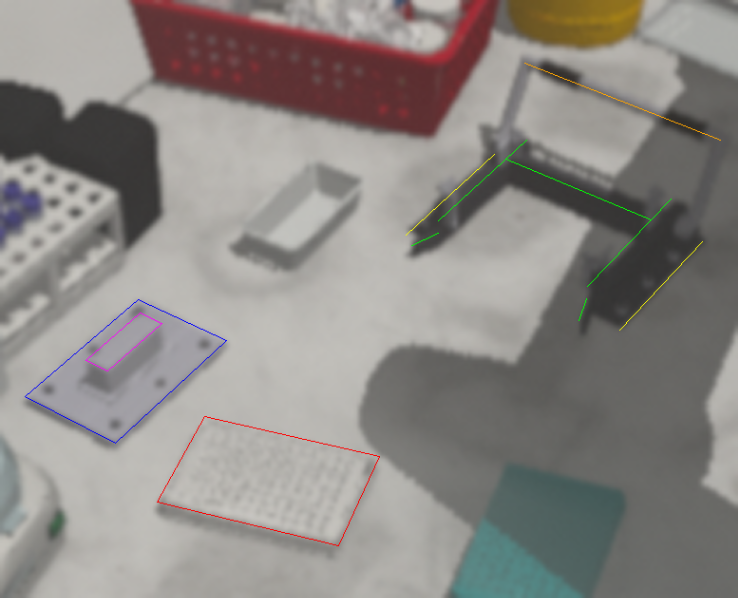

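Both overlays match the picture to within a few pixels. I'll push the plate along an S-curve (rotate, shift, straighten) and look again just before the mouth.

```bash
cat > push.py <<'E'
from ov import *
F=np.array([.507,-.182,-1.583])
OFF=.053; ZP=.0215
def toF(p): 
    c,s=np.cos(F[2]),np.sin(F[2]); d=np.array(p[:2])-F[:2]; return np.array([c*d[0]+s*d[1],-s*d[0]+c*d[1],p[2]-F[2]])
def fromF(r):
    c,s=np.cos(F[2]),np.sin(F[2]); return np.array([F[0]+c*r[0]-s*r[1],F[1]+s*r[0]+c*r[1],r[2]+F[2]])
def tool(pl,gap=0,z=ZP): # pushing tool pose for plate pose
    h=pl[2]; return [pl[0]-(OFF+gap)*np.cos(h),pl[1]-(OFF+gap)*np.sin(h),z],down(h+np.pi/2)
def plan(r0,Rm=.13,n=400):
    # plate (frame coords) x,y,h -> list of poses; heading ramps to -b, holds, back to 0
    best=None
    for b in np.linspace(-.45,.45,181):
      for hold in np.linspace(0,.15,31):
        h0=r0[2]; L1=abs(h0+b)*Rm; L2=abs(b)*Rm; L=L1+hold+L2
        s=np.linspace(0,L,n); h=np.interp(s,[0,L1+1e-9,L1+hold+2e-9,L+3e-9],[h0,-b,-b,0])
        y=r0[1]+np.trapezoid(np.sin(h),s)
        x=r0[0]+np.trapezoid(np.cos(h),s)
        if abs(y)<.0008 and (best is None or x<best[0]): best=(x,s,h,b,hold)
    x,s,h,b,hold=best
    X=r0[0]+np.r_[0,np.cumsum(np.cos(h[:-1])*np.diff(s))];Y=r0[1]+np.r_[0,np.cumsum(np.sin(h[:-1])*np.diff(s))]
    return np.c_[X,Y,h],(b,hold)
E
python3 - <<'E'
from push import *
P=[.525,.1477,-1.282]; r=toF(P); path,info=plan(r); print(r,info,path[-1])
pos,q=tool(P,.02)
print(manip.inverse_kinematics(pos,q),manip.inverse_kinematics(pos,down(P[2]-np.pi/2)))
E
```

```text
[-0.32989511  0.01397521  0.301     ] (np.float64(0.38499999999999995), np.float64(0.0)) [-1.93715773e-01  8.39484492e-04 -2.30769226e-08]
[ 3.09794126e-01  1.32266387e-01  2.02574552e+00 -4.44089210e-16
  9.83580745e-01  2.09977992e-02] None
```

```bash
python3 - <<'E'
from push import *
P=np.array([.525,.1477,-1.282]); path,_=plan(toF(P))
manip.move_gripper(.6)
pos,q=tool(P,.022); manip.goto([pos[0],pos[1],.1],q); manip.move_l(pos,rate=.15); print(manip.read_t(),manip.read_ee_pos())
manip.move_l(*tool(P),rate=.1)
for i in np.linspace(0,len(path)-1,9)[1:].astype(int): manip.move_l(*tool(fromF(path[i])),rate=.08)
manip.move_l(*tool(fromF([-.15,0,0])),rate=.08)
print(manip.read_t(),manip.read_ee_pos(),manip.read_ft_force())
f=manip.grab_frame("top"); overlay(f,F,fromF([-.15,0,0]),None,1.59,(240,145,455,280),3.7,"pics/c.png")
E
```

```text
5.7917 [0.50422803 0.21969306 0.02205432]
9.9167 [0.50939846 0.02054106 0.02144893] [ 0.38238824 -0.52785947 -0.58265144]
```

View pics/c.png

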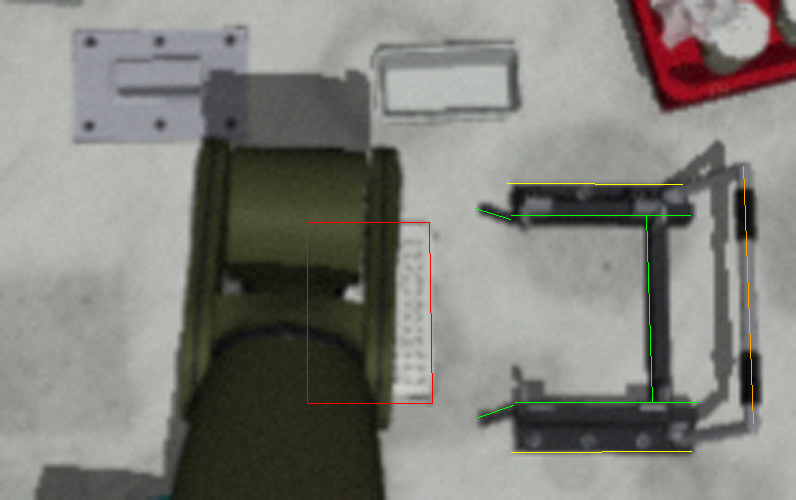

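The plate lies square and on axis at the mouth, its leading edge within about 2 px of the predicted one. Next I push it in and feel for the stop.

```bash
python3 - <<'E'
from push import *
ax=np.array([np.cos(F[2]),np.sin(F[2])])
for x in(-.08,-.04,-.012):
    manip.move_l(*tool(fromF([x,0,0])),rate=.08); print(x,manip.read_ft_force().round(2) if hasattr(manip.read_ft_force(),'round') else manip.read_ft_force())
x=-.012
while x<.012:
    x+=.002; manip.move_l(*tool(fromF([x,0,0])),rate=.05); f=-np.dot(np.array(manip.read_ft_force())[:2],ax); print(round(x,4),round(f,2),toF(np.r_[manip.read_ee_pos()[:2],0])[:2].round(4))
    if f>8: break
print(manip.read_t())
E
```

```text
-0.08 [-0.38  0.29 -0.38]
-0.04 [ 0.28 -0.39  0.29]
-0.012 [-0.3  -0.52 -0.57]
-0.01 -0.06 [-0.0629  0.0002]
-0.008 -0.51 [-0.061   0.0001]
-0.006 1.28 [-0.0589  0.    ]
-0.004 2.03 [-0.0568  0.    ]
-0.002 1.44 [-0.0548  0.    ]
0.0 3.4 [-0.0532  0.0002]
0.002 10.53 [-0.0528  0.0005]
13.8917
```

```bash
python3 - <<'E'
from push import *
manip.move_l(*tool(fromF([-.03,0,0])),rate=.15)
p,q=tool(fromF([-.03,0,0])); manip.move_l([p[0],p[1],.12],rate=.25)
C=[.6775,.1137]; q0=down(.004)
manip.goto([*C,.1],q0)
f=manip.grab_frame("top"); overlay(f,F,fromF([0,0,0]),None,1.59,(330,165,455,265),6,"pics/d.png")
manip.move_l([*C,.030],q0,rate=.15); manip.move_gripper(0.0,30); print("grip",manip.read_gripper_width()*95,manip.read_finger_force())
manip.move_l([*C,.12],rate=.15); print(manip.read_t(),manip.read_gripper_width()*95,manip.read_ft_force(),manip.read_q())
for y in(F[2],F[2]+np.pi): print(manip.inverse_kinematics([F[0],F[1],.12],down(y)))
E
```

```text
grip 19.587342450316406 29.999915063381195
17.9583 20.182205643460218 [-0.96710281 -0.08836076 -2.72904111] [ 8.81700775e-02  2.89420508e-01  1.65458969e+00 -1.36621295e-05
  1.19994941e+00  8.41916407e-02]
[-4.44315272e-01 -2.41289059e-02  1.99948539e+00 -4.44089210e-16
  1.16623617e+00  1.13868473e+00]
[-4.44315272e-01 -2.41289059e-02  1.99948539e+00 -4.44089210e-16
  1.16623617e+00 -2.00290793e+00]
```

View pics/d.png

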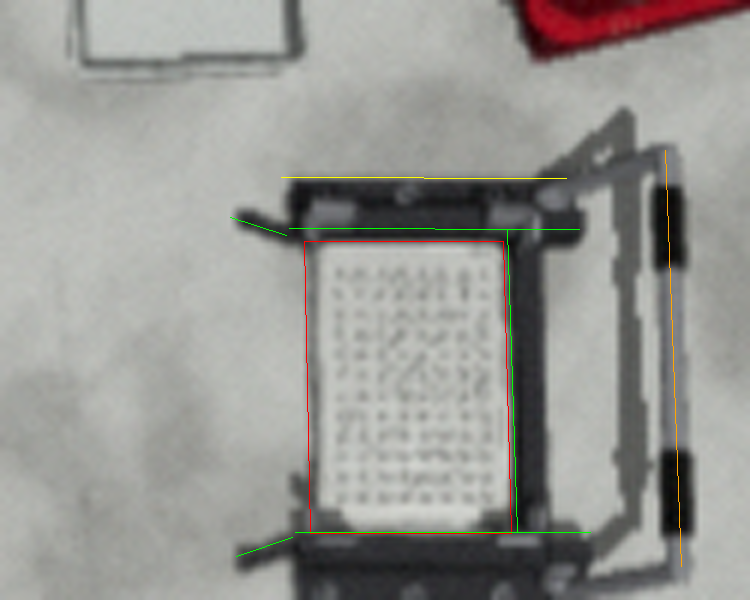

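The picture shows the plate in the pocket against the stop, square, with its top face at about x 316–510, y 245–533. The cover is gripped (20 mm rib). Next I place it.

```bash
python3 - <<'E'
from push import *
X,Y=.5063,-.1822; q=down(F[2])
manip.goto([X,Y,.12],q); f0=np.array(manip.read_ft_force()); print(f0.round(2))
manip.move_l([X,Y,.086],q,rate=.1)
for z in(.080,.074,.068,.062,.056,.050,.047,.0455,.0445,.0438):
    manip.move_l([X,Y,z],q,rate=.05); f=np.array(manip.read_ft_force())-f0; p=manip.read_ee_pos(); print(z,np.round(p,4),f.round(2),manip.read_wrist_torque().round(2) if z<.06 else '')
    if f[2]>8: break
print(manip.read_t())
E
```

```text
[-0.69 -0.64 -2.56]
0.08 [ 0.5063 -0.1822  0.0801] [-0.28  0.48 -1.27] 
0.074 [ 0.5059 -0.1821  0.0735] [ 0.79  0.27 -0.1 ] 
0.068 [ 0.5059 -0.1821  0.0674] [ 0.38  0.6  -0.1 ] 
0.062 [ 0.5059 -0.1821  0.0614] [ 0.68  0.86 -1.21] 
0.056 [ 0.5059 -0.1821  0.0555] [1.59 1.13 0.37] [ 0.    0.01 -0.03]
0.05 [ 0.5059 -0.182   0.0494] [ 0.42  1.   -0.75] [ 0.02 -0.    0.03]
0.047 [ 0.5061 -0.1821  0.0467] [ 0.61  1.04 -0.88] [0.04 0.02 0.06]
0.0455 [ 0.5063 -0.1822  0.0454] [0.78 0.57 0.03] [0.03 0.01 0.  ]
0.0445 [ 0.5064 -0.1822  0.0445] [ 0.28  1.3  -0.17] [0.04 0.02 0.02]
0.0438 [ 0.5064 -0.1822  0.0445] [-2.37  2.13  7.47] [0.25 0.69 0.02]
22.3417
```

```bash
python3 - <<'E'
from push import *
X,Y=.5063,-.1822; q=down(F[2])
manip.move_gripper(.45); print(manip.read_finger_force()); manip.sleep(.3)
manip.move_l([X,Y,.16],q,rate=.2); manip.move_gripper(0.0,20)
p=fromF([.16,0,0]); manip.move_l([p[0],p[1],.16],rate=.25)
f=manip.grab_frame("top"); overlay(f,F,None,[*fromF([0,0,0]),.014],1.59,(330,165,455,265),6,"pics/e.png")
print(manip.read_t(),manip.read_ee_pos())
f2=manip.grab_frame("side"); 
for ff in(f,f2):
    for t in("cover","bail_bar"):
        for d in manip.mark_of(t,ff)[:2]: P=w(ff,d["point"]); print(t,round(d["p"],2),toF([*P[:2],0])[:2].round(3),P[2].round(3))
E
```

```text
0.0
25.7083 [ 0.50502101 -0.3406922   0.15972727]
cover 0.73 [-0.001 -0.   ] 0.016
bail_bar 0.51 [ 0.102 -0.   ] 0.077
bail_bar 0.89 [ 0.098 -0.001] 0.082
```

View pics/e.png

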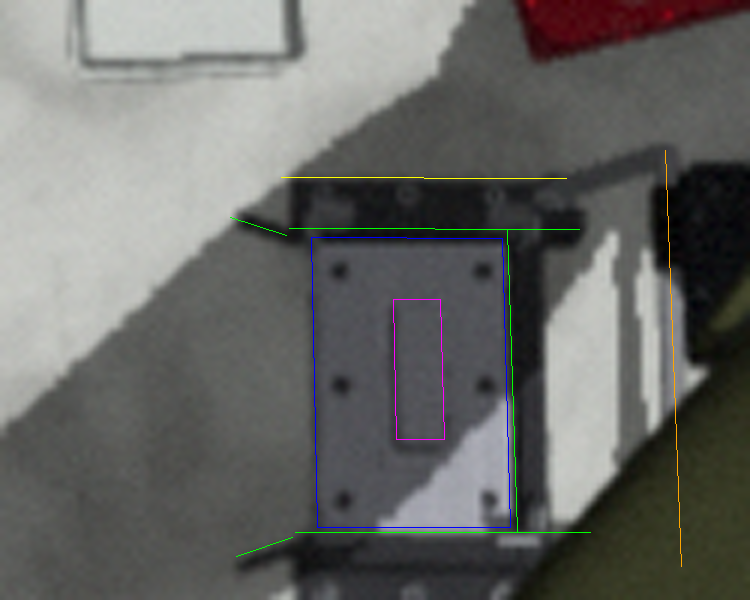

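The cover lies squarely in the guides, outline matching within 2–3 px. Next I sweep the bail over and press it from above.

```bash
python3 - <<'E'
from push import *
q=down(F[2])
def at(x,z): p=fromF([x,0,0]); return [p[0],p[1],z]
manip.move_l(at(.16,.075),q,rate=.15)
for x in(.11,.07,.04,.022): manip.move_l(at(x,.075),q,rate=.08); print(x,np.round(manip.read_ft_force(),2))
manip.move_l(at(.04,.075),rate=.15); manip.move_l(at(.04,.13),rate=.2); manip.move_l(at(.004,.13),rate=.2); manip.move_l(at(.004,.09),rate=.12)
f0=manip.read_ft_force()[2]; z=.09
while z>.07:
    z-=.002; manip.move_l(at(.004,z),q,rate=.05); f=manip.read_ft_force()[2]-f0; print(round(z,4),round(f,2),round(manip.read_ee_pos()[2],4))
    if f>12: break
manip.move_l(at(.004,.16),rate=.2); p=fromF([-.2,.0,0]); manip.move_l([p[0],p[1],.2],rate=.25)
print(manip.read_t())
f=manip.grab_frame("top"); overlay(f,F,None,[*fromF([0,0,0]),.014],0,(330,165,455,265),6,"pics/g.png")
f2=manip.grab_frame("side")
for ff in(f,f2):
    for t in("cover","bail_bar"):
        for d in manip.mark_of(t,ff)[:2]: P=w(ff,d["point"]); print(t,round(d["p"],2),toF([*P[:2],0])[:2].round(3),P[2].round(3))
E
```

```text
0.11 [-0.19 -2.05  1.65]
0.07 [-0.36  0.18 -0.15]
0.04 [0.07 0.34 0.21]
0.022 [ 0.86 -0.41  0.09]
0.088 0.01 0.0885
0.086 -0.41 0.0864
0.084 3.28 0.0847
0.082 6.38 0.0832
0.08 4.98 0.0809
0.078 4.91 0.0784
0.076 10.01 0.0775
0.074 17.82 0.0773
34.075
cover 0.84 [-0. -0.] 0.012
bail_bar 0.79 [-0.001 -0.001] 0.058
bail_bar 0.23 [0.    0.003] 0.046
cover 0.71 [ 0.004 -0.001] 0.015
bail_bar 0.68 [ 0.004 -0.001] 0.057
```

View pics/g.png

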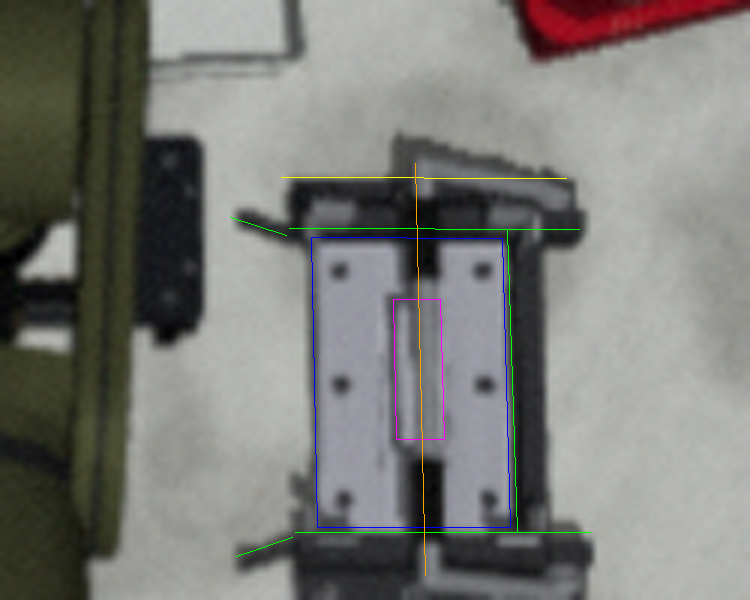

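The bar stopped firmly at z ≈ 0.060, its closed height. In the picture it lies on the rib (column ≈ 420) and the cover is still square.

```bash
python3 -c "
from rig import manip
print(manip.finish_job(),manip.read_t())"
```

```text
the job is handed in; nothing more can be done
the job is handed in; nothing more can be done
```

The job is handed in at about 34 s of the allowed 61 s: the plate is home against the back stop, the cover is seated square between the guides, and the bail bar rests on its rib; no verdict was returned.

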